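Clip a blood tube into the tube mixer

TASK

Take the green-capped sample tube from the white rest and snap it sideways into the one empty spring clip of the tube mixer, pressed fully home, with its cap on the same side as the caps of the two red-capped tubes already clipped in. Leave the purple-capped tube lying on its rest.

Things in the scene. Friction and masses are not known exactly. Their poses are not given: they have to be found in the camera images.
- green_tube_mid (a point): On the axis of the loose green-capped tube, 35 mm from its rounded end: middle of its glass body (12 mm thick, 70 mm long; then a cap 15 mm thick, 14 mm long). z axis along the tube to the cap; x, y rolled anyhow. It lies level on the white rest, axis 36 mm above the worktop, on two ribs 22 mm either side of this point; the rest's floor is 30 mm below the axis, so the middle is free for fingers.
- green_tube_cap (a point): Centre of the green cap, on the tube's axis, 42 mm from green_tube_mid; z axis along the tube, out of the cap end. The tube weighs 10 to 17 g.
- purple_tube_mid (a point): The same point and axes of the purple-capped tube, equal in size, which lies parallel to the green one on the same white rest, 78 mm beside it on either side, and must stay there.
- free_place (a point): Empty place (any of 3, 78 mm apart) of the fixed mixer: where green_tube_mid lies when seated, 54 mm above the worktop. x: level, along the tube, to the cap side; z up. Wire jaws 22 mm either side along x, mouth 25 mm wide, tops 15 mm above the point. Press the level tube straight down past their lips (5 mm above; some 3 to 6 N) onto its seats. Finger gap between jaws: 40 mm along x, 26 mm below.

How it is judged:
At the end, for the whole second after the job is handed in: The green-capped tube is at rest in the empty place, under the lips of both pairs of jaws: the middle of its glass body within 12 mm of the place's point along the tube, 6 mm sideways and 4 mm in height, its axis within 10 degrees of the place's, and its cap on the side of the other caps (x of green_tube_mid in the frame of free_place between -0.012 and 0.012 m and y of green_tube_mid in the frame of free_place between -0.006 and 0.006 m and z of green_tube_mid in the frame of free_place between -0.004 and 0.004 m and angle between the z axis of green_tube_mid and the x axis of free_place, either way round below 0.17 rad and x of green_tube_cap in the frame of free_place above 0.02 m and linear speed of green_tube below 0.02 m/s); the robot touches nothing.
It fails at once if the purple-capped tube is moved more than 20 mm (distance of purple_tube_mid from where it was at the start of the episode above 0.02 m).
It also fails if it takes over 32 s, if anything falls off the work surface, if the arm or the gripper's body presses on something with over 40 N, if the wrist force passes 120 N, or if a joint passes its speed limit or range.

ROBOT

A 6-joint arm with a two-finger parallel gripper is mounted at the origin on a cart in front of the work surface, level with it; the furniture and walls round the work are solid. World frame = base frame: x ahead of the robot, y to its left, z up, the work surface at z = 0. Lengths are in m, angles in rad, forces in N, time in s.
With the tool pointing down it reaches from about 0.3 to 0.775 m from the base axis. Payload 14.6 kg.
Tool frame: the origin (TCP) lies midway between the tips of the shut fingers; the grasp point (between the pads) lies 19 mm behind it; z points along the fingers, y is the direction in which the jaws open and shut (so a half turn about z gives the same grasp; the last joint's range is limited). The gripper opens to 94 mm and grips with 3 to 60 N. Pads are 16 mm wide; open, the fingers measure 119 mm over their backs; the gripper's body (75 mm by 177 mm) begins 78 mm behind the grasp point.
Start: joints at [-0.067, 0.3, 1.521, -0, 1.321, -0.067], TCP at [0.55, -0, 0.205] pointing down, gripper open.
Joint ranges: [-3.03, 3.03], [-0.79, 2.21], [0.23, 2.52], [-1.04, 4.18], [0, 3.07], [-2.55, 2.55]. Speed limits (rad/s): [2.22, 2.22, 2.57, 3.14, 3.14, 3.14].

INTERFACE

Orientations are given as a unit quaternion [w, x, y, z].
In Python, from bench import r, viewer gives the robot as it stands.
- The arm moves only by the tool arm_command, never from a script. Its argument "moves" is a list of rows, each a list of 7 numbers: the shift along the tool's x, y, z in cm, then the turn, a rotation vector about the tool's x, y, z in degrees, then the opening, from 0 (shut) to 1 (fully open). A call has 1 to 10 rows; each row shifts and turns the commanded pose from where the row before left it, along the tool's axes as they then stand; what a row does not reach is not made up. A row lasts 1/10 s, in which the tool goes at most 50 mm and 8.59 degrees, less where a joint would pass 70% of its speed; a pose out of reach is approached as far as the arm can. A call with a gripper value outside its range is refused whole. The fingers move at their own pace and stop on an object; "squeeze" is the grip in N (left out, the last holds). Time passes only in rows, so rows that do not move let the fingers close. It gives the time, the measured TCP pose, the force and the opening at its end, in the units of the state.
- r.get_obs(): the state, without advancing time (a new reading comes with each control period).
- viewer.read_camera(name): name is "scene" or "side" or "wrist"; returns a dict with "frame" (480x640x3 uint8, red, green, blue), "depth" (480x640 float32, m along the optical axis (not along the pixel's ray), 0 where there is no reading), "fov_y" (degrees; the focal length in pixels is half the picture's height over the tangent of half this angle, whatever the lens; pixels are square), "cx", "cy" (the principal point, pixels), "dist" ([k1, k2, p1, p2, k3] as OpenCV has them; the pictures are not rectified), "world_from_camera" (4x4, takes a point from camera to world coordinates). Camera axes: x right, y down, z forward; pixel columns grow to the right and rows downward; lengths in m; the calibration is good to about 2 mm. A picture is of the moment at which its call begins.
- r.finish_job(): hands the job in, once; it reports no verdict.
The state is a dict: "time_s": time; "joints": joint angles; "qvel": joint speeds; "tau": joint torques, N m; "position": TCP position; "ee_rot": TCP orientation; "contact_force": force on the tool from outside, world axes, zero at the start; "torque": the same for the moment, N m; "opening": finger opening in m.
Only numpy, scipy, OpenCV 4.12 (cv2) and the standard library are available. Lean on these libraries where they do the work, as an engineer would, in place of code of your own. Each camera call takes 0.05 s, during which the arm holds its last target.

## Working session

There is one attempt and no reset: what is moved stays moved. The work goes in short steps, Python scripts to look and compute and a tool call to move; the robot and the scene stay as the last step left them, time stands still between calls to the robot, and variables do not carry over. Pictures are saved under pics/ and viewed, and the job is handed in when it is done.

Besides the shell and the picture viewer there is one more tool, called after "Call:" as name(argument=value, ...), one argument or row to a line, values as JSON. arm_command: Moves the arm, as the interface text tells. Its arguments: {"type":"object","properties":{"moves":{"type":"array","items":{"type":"array","items":{"type":"number"}}},"squeeze":{"type":"number"}},"required":["moves"]}

```bash
mkdir -p pics; ls; cat > h.py <<'E'
import numpy as np, cv2, pickle
from bench import r, viewer
def grab(n,tag):
    c=viewer.read_camera(n); pickle.dump(c,open(f'pics/{tag}.pkl','wb'))
    cv2.imwrite(f'pics/{tag}.png',c['frame'][:,:,::-1]); return c
def K(c):
    f=240/np.tan(np.radians(c['fov_y'])/2); return np.array([[f,0,c['cx']],[0,f,c['cy']],[0,0,1.]])
def rays(c,px):
    p=cv2.undistortPoints(np.array(px,float).reshape(-1,1,2),K(c),np.array(c['dist'],float)).reshape(-1,2)
    return np.c_[p,np.ones(len(p))]
def onplane(c,px,z):
    T=np.array(c['world_from_camera']); d=rays(c,px)@T[:3,:3].T; o=T[:3,3]
    return o+d*((z-o[2])/d[:,2])[:,None]
def bydepth(c,px):
    T=np.array(c['world_from_camera']); d=rays(c,px)
    z=np.array([c['depth'][int(round(v)),int(round(u))] for u,v in px])
    return (d*z[:,None])@T[:3,:3].T+T[:3,3]
E
python3 - <<'E'
from h import *
for n in ['scene','side','wrist']:
    c=grab(n,n+'0'); print(n,c['fov_y'],c['dist'],np.round(c['world_from_camera'],3).tolist())
print(r.get_obs())
E
```

```text
pics
scene 56.72204821479756 [-0.07727755  0.          0.          0.          0.        ] [[0.618, 0.605, -0.501, 0.987], [0.786, -0.488, 0.38, -0.347], [-0.015, -0.629, -0.778, 0.751], [0.0, 0.0, 0.0, 1.0]]
side 44.25999607286279 [-0.11304081  0.          0.          0.          0.        ] [[0.582, -0.468, 0.665, -0.018], [-0.813, -0.333, 0.478, -0.453], [-0.002, -0.819, -0.574, 0.574], [0.0, 0.0, 0.0, 1.0]]
wrist 63.33177189684997 [-0.00334077  0.          0.          0.          0.        ] [[1.0, -0.0, 0.0, 0.55], [0.0, -0.958, -0.287, 0.084], [0.0, 0.287, -0.958, 0.383], [0.0, 0.0, 0.0, 1.0]]
{'time_s': 0.15, 'joints': array([-6.66013135e-02,  3.00319992e-01,  1.52140273e+00,  4.42788563e-05,
        1.32067005e+00, -6.65961231e-02]), 'qvel': array([-4.45476668e-04, -4.97536050e-04, -1.83478509e-03, -4.56569096e-04,
       -4.19950403e-04, -5.60307435e-05]), 'tau': array([-2.50185103e-04, -5.31960297e+01, -3.52822959e+01,  7.07691838e-02,
        2.35654798e-02, -3.66386917e-05]), 'position': array([5.49823132e-01, 1.97775293e-05, 2.05044666e-01]), 'ee_rot': array([-3.15207106e-04,  7.07112441e-01,  7.07101008e-01, -2.47290181e-04]), 'contact_force': array([-0.22227004,  0.67116522,  0.9767434 ]), 'torque': array([ 0.00540197,  0.02140646, -0.04594422]), 'opening': 0.09432960976722835}
```

View pics/scene0.png

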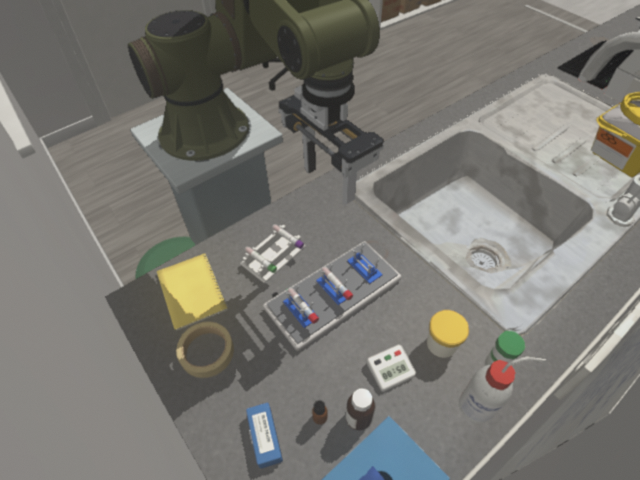

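View pics/side0.png

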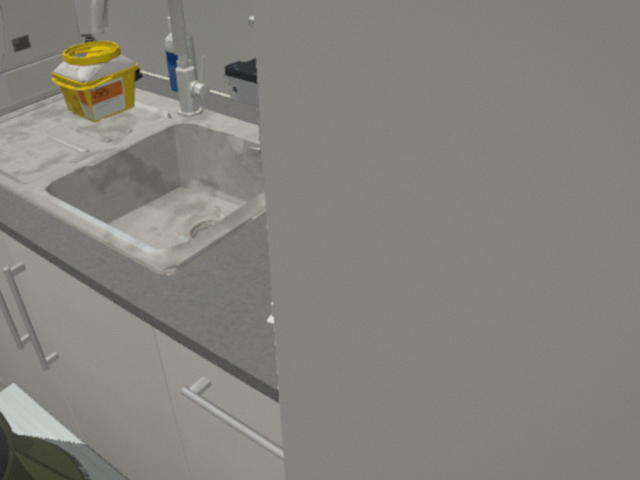

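View pics/wrist0.png

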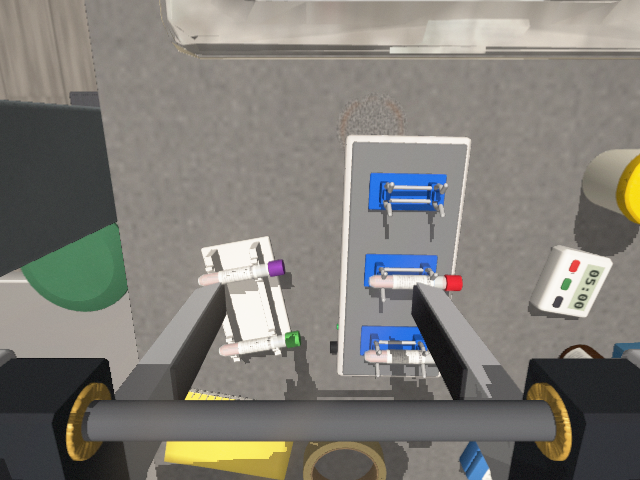

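The wrist view shows the green tube at about (260,345), the purple one at (243,273) and the empty clip at (410,193). Red caps, green cap and purple cap all point image right (+x). The side view is blocked by a panel.

```bash
python3 - <<'E'
import cv2
a=cv2.imread('pics/wrist0.png')
L=cv2.resize(a[225:375,185:315],None,fx=3,fy=3,interpolation=cv2.INTER_CUBIC)
R=cv2.resize(a[150:300,340:480],None,fx=3,fy=3,interpolation=cv2.INTER_CUBIC)
cv2.imwrite('pics/crop0.png',cv2.hconcat([L,R]))
s=cv2.imread('pics/scene0.png')
cv2.imwrite('pics/crops.png',cv2.resize(s[215:355,225:415],None,fx=4,fy=4,interpolation=cv2.INTER_CUBIC))
E
```

```text
(no output)
```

View pics/crop0.png

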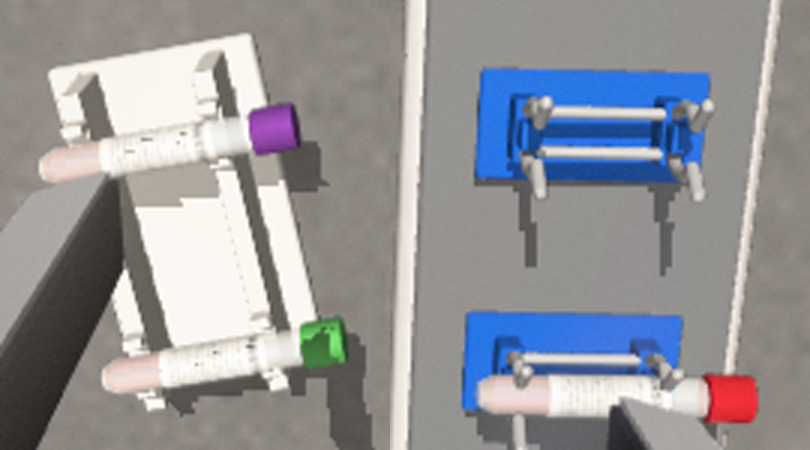

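View pics/crops.png

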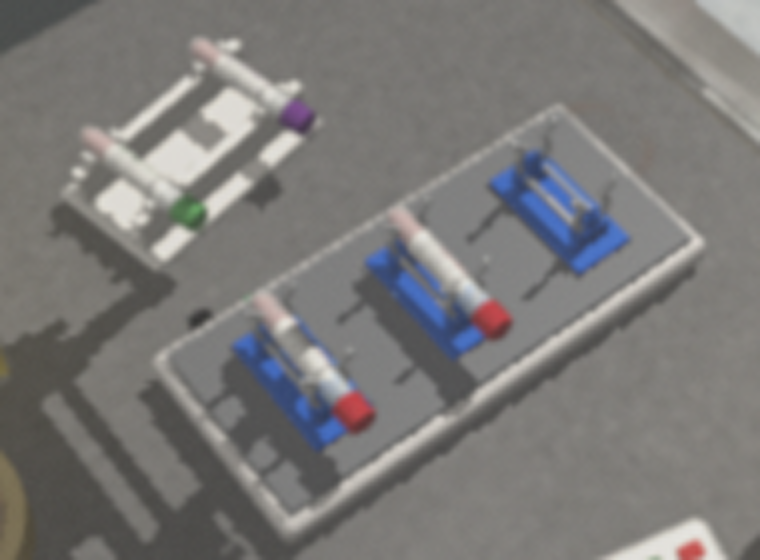

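```bash
cat > m.py <<'E'
from h import *
def masks(c):
    hsv=cv2.cvtColor(c['frame'],cv2.COLOR_RGB2HSV); out={}
    for n,lo,hi in [('green',(50,120,40),(75,255,255)),('purple',(130,100,40),(150,255,255)),('red',(175,150,60),(180,255,255)),('red2',(0,180,60),(4,255,255)),('blue',(105,180,80),(125,255,255))]:
        m=cv2.inRange(hsv,lo,hi); k,l,s,ce=cv2.connectedComponentsWithStats(m)
        out[n]=[(int(s[i,4]),np.round(ce[i],1).tolist(),s[i,:4].tolist()) for i in range(1,k) if s[i,4]>40]
    return out
E
python3 - <<'E'
from m import *
for n in ['wrist0','scene0']:
    c=pickle.load(open(f'pics/{n}.pkl','rb'))
    for k,v in masks(c).items():
        for a,ce,bb in v:
            z=.036 if k in('green','purple') else .054 if 'red' in k else 0.03
            print(n,k,a,ce,bb,np.round(onplane(c,[ce],z)[0],4))
c=pickle.load(open('pics/wrist0.pkl','rb'))
P=lambda l,o:[(x/3+o[0],y/3+o[1]) for x,y in l]
L=P([(103,377),(345,341),(40,167),(299,127)],(185,225))
print('green end,capend,purple end,capend',np.round(onplane(c,L,.036),4).tolist())
R=P([(478-390+390,395),(757,399)],(340-130,150))
print('red end,capend',np.round(onplane(c,R,.054),4).tolist())
T=P([(545,103),(706,106),(541,194),(698,197)],(210,150))
print('tips',np.round(onplane(c,T,.069),4).tolist(),onplane(c,T,.069).mean(0))
s=pickle.load(open('pics/scene0.pkl','rb'))
S=lambda l:[(x/4+225,y/4+215) for x,y in l]
print('scene green end, purple end',np.round(onplane(s,S([(88,133),(197,45)]),.036),4).tolist())
print('scene red2 end',np.round(onplane(s,S([(398,213)]),.054),4).tolist())
E
```

```text
wrist0 green 188 [292.2, 339.1] [285, 332, 15, 15] [ 0.524  -0.1223  0.036 ]
wrist0 purple 226 [276.0, 267.7] [268, 260, 17, 17] [ 0.5101 -0.0457  0.036 ]
wrist0 red 240 [453.5, 282.6] [445, 275, 18, 16] [ 0.6737 -0.0535  0.054 ]
wrist0 red2 64 [574.0, 266.0] [570, 261, 9, 11] [ 0.7809 -0.0374  0.054 ]
wrist0 blue 1949 [404.3, 190.2] [369, 173, 77, 37] [0.6287 0.0273 0.03  ]
wrist0 blue 964 [394.5, 262.7] [364, 254, 73, 32] [ 0.6237 -0.0428  0.03  ]
wrist0 blue 567 [401.8, 333.9] [378, 327, 49, 23] [ 0.6355 -0.1199  0.03  ]
wrist0 blue 161 [399.4, 346.5] [380, 344, 40, 6] [ 0.6339 -0.1345  0.03  ]
green end,capend,purple end,capend [[0.4496, -0.1356, 0.036], [0.5319, -0.1218, 0.036], [0.435, -0.059, 0.036], [0.5183, -0.0454, 0.036]]
red end,capend [[0.5968, -0.0526, 0.054], [0.6818, -0.0539, 0.054]]
tips [[0.6096, 0.0383, 0.069], [0.653, 0.0375, 0.069], [0.6098, 0.0133, 0.069], [0.6532, 0.0124, 0.069]] [0.63141093 0.02538502 0.069     ]
scene green end, purple end [[0.4508, -0.1344, 0.036], [0.437, -0.0576, 0.036]]
scene red2 end [[0.5988, -0.0494, 0.054]]
```

Cross-checks agree to within about 2 mm:

| Item | Position (m) | Yaw |
|---|---|---|
| Green tube mid | (0.484, -0.129) | 9.5° |
| Empty place | (0.632, 0.025) | about -1° |

No cap flip is needed. I'll go above the tube, then turn.

Call:
arm_command(
  moves=[
    [-2.15,-1.1,0,0,0,0,0.45],
    [-2.15,-1.1,0,0,0,0,0.45],
    [-2.15,-1.1,0,0,0,0,0.45],
    [-2.15,-1.1,0,0,0,0,0.45],
    [-2.15,-1.1,0,0,0,0,0.45],
    [-2.15,-1.1,0,0,0,0,0.45],
  ],
  squeeze=15,
)

```text
time_s: 0.75
position: [0.4834, -0.1298, 0.2053]
ee_rot: [-0.0, 0.707, 0.707, -0.0]
contact_force: [0.6, -0.5, 0.9]
opening: 0.0491
```

Call:
arm_command(
  moves=[
    [0,0,0,0,0,8.05,0.45],
    [0,0,0,0,0,8.05,0.45],
    [0,0,0,0,0,8.05,0.45],
    [0,0,0,0,0,8.05,0.45],
    [0,0,0,0,0,8.05,0.45],
    [0,0,0,0,0,8.05,0.45],
    [0,0,0,0,0,8.05,0.45],
    [0,0,0,0,0,8.05,0.45],
    [0,0,0,0,0,8.05,0.45],
    [0,0,0,0,0,8.05,0.45],
  ],
)

```text
time_s: 1.75
position: [0.4839, -0.129, 0.2052]
ee_rot: [-0.0, 0.997, 0.08, -0.0]
contact_force: [0.2, -0.0, 0.8]
opening: 0.0422
```

Call:
arm_command(
  moves=[
    [0,0,0,0,0,0,0.45],
    [0,0,0,0,0,0,0.45],
  ],
)

```text
time_s: 1.95
position: [0.4839, -0.129, 0.2054]
ee_rot: [-0.0, 0.996, 0.085, -0.0]
contact_force: [-0.5, -1.2, 0.2]
opening: 0.0422
```

```bash
python3 - <<'E'
from m import *
from scipy.spatial.transform import Rotation as R
o=r.get_obs(); q=o['ee_rot']; M=R.from_quat([q[1],q[2],q[3],q[0]]).as_matrix()
print(o['time_s'],o['position'],np.round(M,3),o['opening'],np.degrees(np.arctan2(M[1,0],M[0,0])))
c=grab('wrist','wrist1')
for k,v in masks(c).items():
    if k!='blue':
        for a,ce,bb in v: print(k,a,ce,np.round(onplane(c,[ce],.036),4))
E
```

```text
1.95 [ 0.48394917 -0.12898143  0.20536668] [[ 0.986  0.169 -0.   ]
 [ 0.169 -0.986  0.   ]
 [-0.    -0.    -1.   ]] 0.042222440576831895 9.742822216797222
green 224 [319.0, 176.9] [[ 0.5242 -0.1226  0.036 ]]
purple 256 [231.0, 178.2] [[ 0.5098 -0.0456  0.036 ]]
```

View pics/wrist1.png

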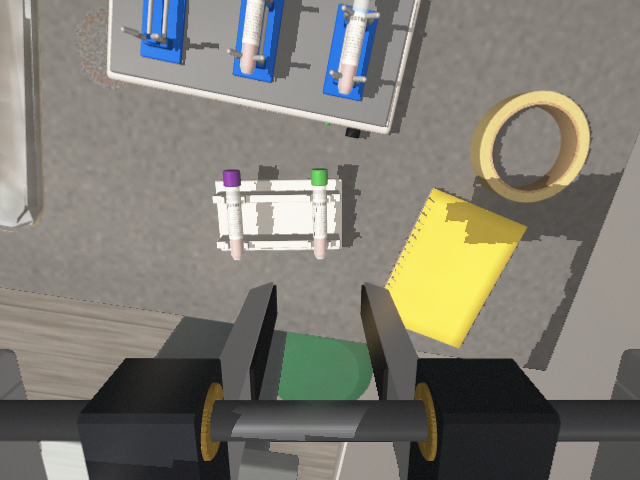

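Green tube at cols 319–320, rows 176–258: parallel to and centred on the gripper's centre column; purple at col 232, well clear. Descend and grip.

Call:
arm_command(
  moves=[
    [0,0,4,0,0,0,0.45],
    [0,0,4,0,0,0,0.45],
    [0,0,4,0,0,0,0.45],
    [0,0,2.7,0,0,0,0.45],
    [0,0,2,0,0,0,0.45],
    [0,0,1,0,0,0,0.45],
    [0,0,1,0,0,0,0.45],
    [0,0,0,0,0,0,0.45],
    [0,0,0,0,0,0,0.45],
  ],
)

```text
time_s: 2.9
position: [0.4844, -0.1291, 0.0191]
ee_rot: [0.0, 0.997, 0.083, 0.0]
contact_force: [1.1, 0.2, 0.3]
opening: 0.0421
```

Call:
arm_command(
  moves=[
    [0,0,0,0,0,0,0.3],
    [0,0,0,0,0,0,0.15],
    [0,0,0,0,0,0,0.05],
    [0,0,0,0,0,0,0],
    [0,0,0,0,0,0,0],
    [0,0,0,0,0,0,0],
    [0,0,0,0,0,0,0],
  ],
  squeeze=20,
)

```text
time_s: 3.6
position: [0.4841, -0.129, 0.0186]
ee_rot: [0.0, 0.997, 0.083, 0.0]
contact_force: [-0.0, -1.0, 1.2]
opening: 0.0116
```

```bash
python3 - <<'E'
from m import *
o=r.get_obs();print(o['time_s'],o['position'],o['opening'],o['contact_force'])
c=grab('wrist','wrist2')
for k,v in masks(c).items():
    if k in('green','purple'):
        for a,ce,bb in v: print(k,a,ce,np.round(onplane(c,[ce],.036),4))
E
```

```text
3.6 [ 0.48407323 -0.12902822  0.01857196] 0.011551497211495234 [-0.01404167 -1.01755581  1.16639633]
green 1148 [318.0, 232.7] [[ 0.5239 -0.1222  0.036 ]]
purple 1348 [137.6, 235.5] [[ 0.5099 -0.0459  0.036 ]]
```

View pics/wrist2.png

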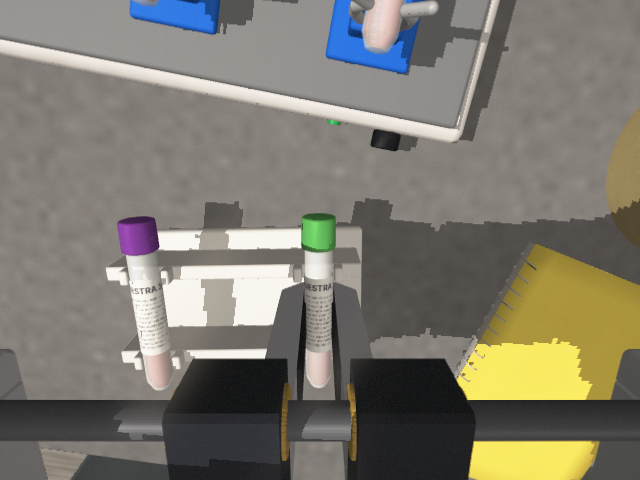

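The tube is gripped (opening 11.6 mm). It lies between the pads at col 318 with its cap at (318,233), and purple has not moved. Lift and turn.

Call:
arm_command(
  moves=[
    [0,0,-1,0,0,0,0],
    [0,0,-2,0,0,0,0],
    [0,0,-4,0,0,0,0],
    [0,0,-4,0,0,0,0],
    [0,0,-2,0,0,5.4,0],
    [0,0,-1,0,0,5.4,0],
    [0,0,0,0,0,0,0],
    [0,0,0,0,0,0,0],
  ],
)

```text
time_s: 4.45
position: [0.4838, -0.1289, 0.1583]
ee_rot: [-0.0, 1.0, -0.01, -0.0]
contact_force: [0.4, -1.1, -0.2]
opening: 0.0115
```

```bash
cat > p.py <<'E'
from m import *
from scipy.spatial.transform import Rotation as R
def pose():
    o=r.get_obs(); q=o['ee_rot']; M=R.from_quat([q[1],q[2],q[3],q[0]]).as_matrix()
    return o,M
E
python3 - <<'E'
from p import *
o,M=pose(); print(o['time_s'],o['position'],o['opening'],np.degrees(np.arctan2(M[1,0],M[0,0])))
d=np.array([.632+.0015,.025,o['position'][2]])-o['position']; print(M.T@d*100)
c=grab('wrist','wrist3')
for a,ce,bb in masks(c)['green']: print(a,ce,M.T@(onplane(c,[ce],o['position'][2]+.019)[0]-o['position']))
T=c['world_from_camera']; print(T)
E
```

```text
4.45 [ 0.48377864 -0.12889773  0.15830827] 0.01145091545837046 -1.1374842524014293
[ 1.46636743e+01 -1.56839600e+01 -1.49122026e-03]
1112 [318.0, 232.7] [ 0.04083624 -0.00024014 -0.0190072 ]
[[-1.98923090e-02 -9.58059942e-01 -2.85876624e-01  5.68181730e-01]
 [-9.99802074e-01  1.89675325e-02  6.00377429e-03 -1.30574629e-01]
 [-3.29601493e-04  2.85939471e-01 -9.58247625e-01  3.36683311e-01]
 [ 0.00000000e+00  0.00000000e+00  0.00000000e+00  1.00000000e+00]]
```

Call:
arm_command(
  moves=[
    [1.5,-1.6,0,0,0,0,0],
    [2.5,-2.7,0,0,0,0,0],
    [2.5,-2.7,0,0,0,0,0],
    [2.5,-2.7,0,0,0,0,0],
    [2.5,-2.7,0,0,0,0,0],
    [2.0,-2.2,0,0,0,0,0],
    [1.1,-1.1,0,0,0,0,0],
    [0,0,0,0,0,0,0],
    [0,0,0,0,0,0,0],
  ],
)

```text
time_s: 5.4
position: [0.6329, 0.0243, 0.1575]
ee_rot: [0.0, 1.0, -0.011, -0.001]
contact_force: [0.4, -0.2, 0.7]
opening: 0.0113
```

```bash
python3 - <<'E'
from p import *
o,M=pose(); print(o['time_s'],o['position'],o['opening'],np.degrees(np.arctan2(M[1,0],M[0,0])))
d=np.array([.632+.0013,.025,o['position'][2]])-o['position']; print(M.T@d*100)
c=grab('wrist','wrist4'); s=grab('scene','scene4')
a=cv2.resize(s['frame'][200:340,250:430],None,fx=4,fy=4,interpolation=cv2.INTER_CUBIC); cv2.imwrite('pics/scene4c.png',a[:,:,::-1])
E
```

```text
5.4 [0.63289629 0.02433854 0.15745458] 0.011346552595823681 -1.2277897928630634
[ 3.89440265e-02 -6.69957197e-02 -7.56866161e-05]
```

View pics/wrist4.png

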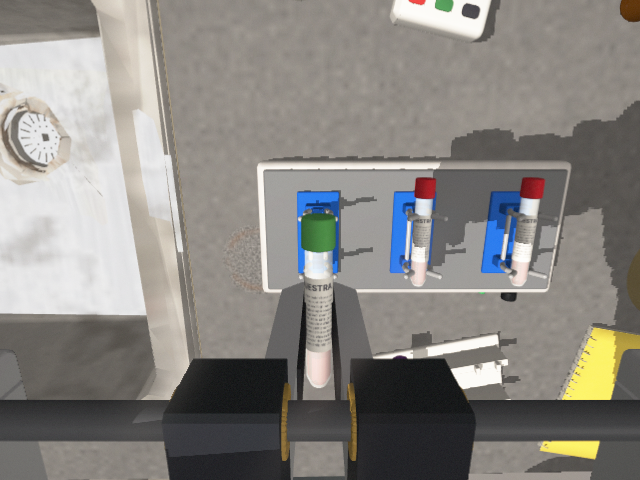

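View pics/scene4c.png

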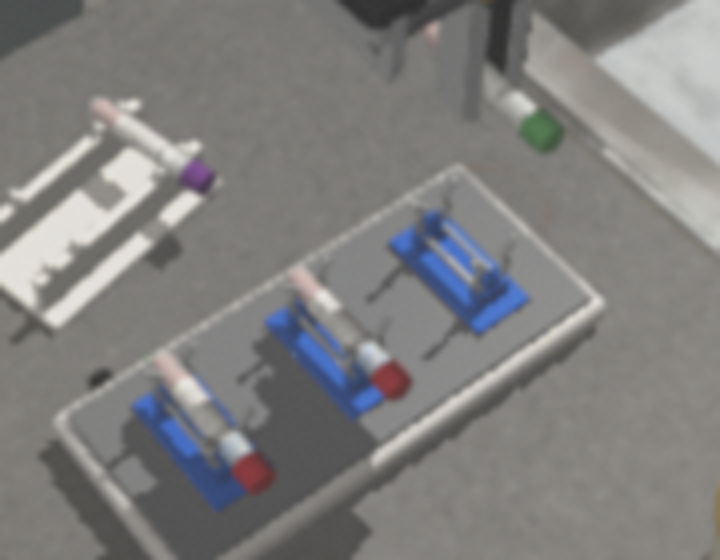

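Wrist: the green tube (319, 215–385) is over the blue base of the empty clip (cols 298–340); red caps at (425,189) and (532,188), same side as green. I'll recheck the place from this view.

```bash
python3 - <<'E'
from p import *
c=pickle.load(open('pics/wrist4.pkl','rb'))
caps=onplane(c,[(425,188.5),(532,187.5)],.054); ends=onplane(c,[(418.5,286),(518.5,286)],.054)
print(caps,ends)
u=caps-ends; u/=np.linalg.norm(u,axis=1)[:,None]; print(np.degrees(np.arctan2(u[:,1],u[:,0])))
mid=(caps-.042*u+ends+.035*u)/2; print(mid, np.linalg.norm(mid[0]-mid[1]), 2*mid[0]-mid[1])
hsv=cv2.cvtColor(c['frame'],cv2.COLOR_RGB2HSV)
for a,ce,bb in masks(c)['blue']: print(a,ce,bb)
cv2.imwrite('pics/w4c.png',cv2.resize(c['frame'][150:300,250:450],None,fx=4,fy=4,interpolation=cv2.INTER_CUBIC)[:,:,::-1])
E
```

```text
[[ 0.6717199  -0.05381638  0.054     ]
 [ 0.67081389 -0.131521    0.054     ]] [[ 0.59517019 -0.05311005  0.054     ]
 [ 0.59346971 -0.13147451  0.054     ]]
[-0.52866343 -0.03443346]
[[ 0.62994519 -0.05343092  0.054     ]
 [ 0.6286418  -0.13149565  0.054     ]] 0.07807560898011301 [0.63124858 0.02463381 0.054     ]
831 [317.8, 201.7] [297, 192, 42, 26]
1168 [399.5, 227.9] [390, 192, 25, 81]
1638 [497.0, 228.5] [481, 192, 39, 81]
244 [510.3, 242.0] [504, 217, 12, 51]
183 [335.6, 251.0] [333, 220, 6, 53]
212 [299.9, 250.1] [298, 222, 6, 51]
```

View pics/w4c.png

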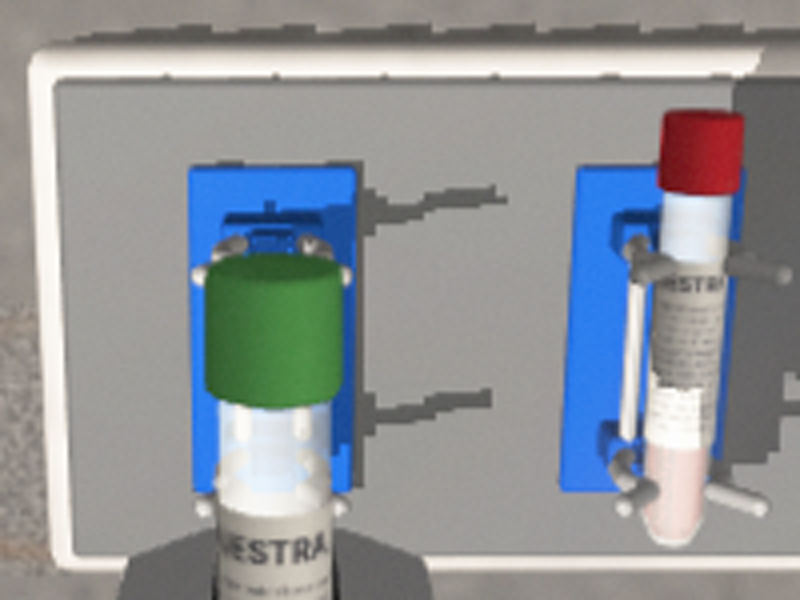

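Place refined to (0.6315, 0.0248), so the offset is under 1 mm. Descend to just above the lips, then press.

Call:
arm_command(
  moves=[
    [0,-0.05,2,0,0,-0.3,0],
    [0,0,3,0,0,0,0],
    [0,0,2,0,0,0,0],
    [0,0,1.5,0,0,0,0],
    [0,0,1,0,0,0,0],
    [0,0,0.5,0,0,0,0],
    [0,0,0,0,0,0,0],
    [0,0,0,0,0,0,0],
  ],
  squeeze=30,
)

```text
time_s: 6.3
position: [0.6339, 0.0251, 0.0593]
ee_rot: [0.0, 1.0, -0.009, 0.001]
contact_force: [-0.1, -0.1, -0.3]
opening: 0.0111
```

Call:
arm_command(
  moves=[
    [0,0,0.3,0,0,0,0],
    [0,0,0.3,0,0,0,0],
    [0,0,0.3,0,0,0,0],
    [0,0,0.3,0,0,0,0],
    [0,0,0.3,0,0,0,0],
    [0,0,0.3,0,0,0,0],
    [0,0,0.2,0,0,0,0],
    [0,0,0.1,0,0,0,0],
    [0,0,0,0,0,0,0],
    [0,0,0,0,0,0,0],
  ],
)

```text
time_s: 7.3
position: [0.6332, 0.0251, 0.037]
ee_rot: [0.0, 1.0, -0.009, -0.0]
contact_force: [-0.4, -0.8, -4.5]
opening: 0.011
```

```bash
python3 - <<'E'
from p import *
o,M=pose(); print(o['time_s'],o['position'],o['opening'],o['contact_force'],o['torque'])
c=grab('wrist','wrist5'); s=grab('scene','scene5')
for a,ce,bb in masks(c)['green']: print(a,ce)
a=cv2.resize(s['frame'][200:340,250:430],None,fx=4,fy=4,interpolation=cv2.INTER_CUBIC); cv2.imwrite('pics/scene5c.png',a[:,:,::-1])
E
```

```text
7.3 [0.63320102 0.0250787  0.03702936] 0.011021191214905014 [-0.36762666 -0.77093809 -4.48246135] [-0.16886467  0.21329322 -0.03940091]
1079 [318.7, 233.0]
```

View pics/wrist5.png

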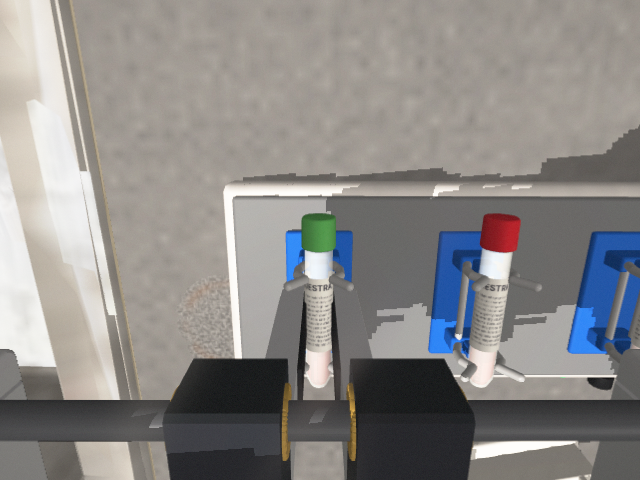

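View pics/scene5c.png

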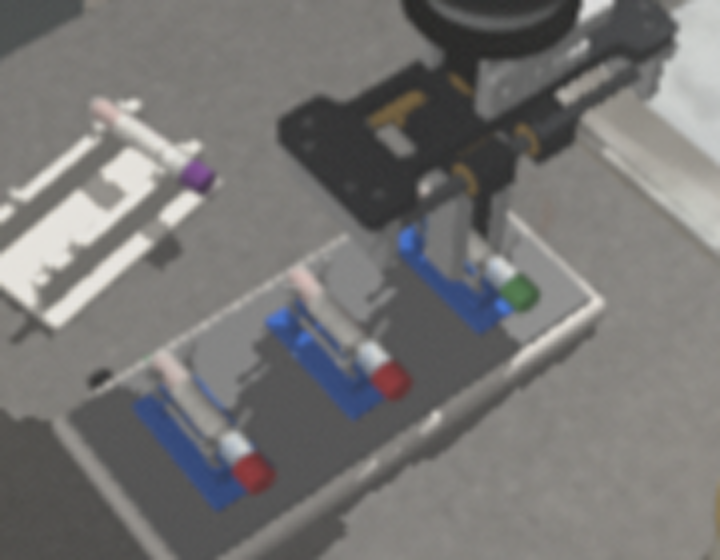

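The green cap (318,233) is level with the red cap (500,232) and the wires are around the tube. The clip is pulling it down at 4.5 N, so it's past the lips but maybe just short of the seat. I'll press further in small steps.

Call:
arm_command(
  moves=[
    [0,0,0.1,0,0,0,0],
    [0,0,0,0,0,0,0],
    [0,0,0,0,0,0,0],
  ],
)

```text
time_s: 7.7
position: [0.6336, 0.0251, 0.0367]
ee_rot: [0.0, 1.0, -0.009, 0.0]
contact_force: [-0.7, -2.1, -0.6]
opening: 0.0109
```

Call:
arm_command(
  moves=[
    [0,0,0.1,0,0,0,0],
    [0,0,0,0,0,0,0],
    [0,0,0,0,0,0,0],
  ],
)

```text
time_s: 8.0
position: [0.6338, 0.0251, 0.0364]
ee_rot: [0.0, 1.0, -0.009, 0.0]
contact_force: [-4.1, -2.0, 6.5]
opening: 0.0113
```

The force has turned to +6.5 N upward, so the tube is on its seats. Release and back off.

Call:
arm_command(
  moves=[
    [0,0,0,0,0,0,0.15],
    [0,0,0,0,0,0,0.25],
    [0,0,0,0,0,0,0.3],
    [0,0,0,0,0,0,0.3],
    [0,0,0,0,0,0,0.3],
  ],
)

```text
time_s: 8.5
position: [0.6335, 0.0252, 0.0354]
ee_rot: [-0.0, 1.0, -0.009, -0.0]
contact_force: [-0.4, -0.0, 0.5]
opening: 0.0281
```

Call:
arm_command(
  moves=[
    [0,0,-1,0,0,0,0.3],
    [0,0,-2,0,0,0,0.3],
    [0,0,-3,0,0,0,0.3],
    [0,0,-4,0,0,0,0.3],
    [-2,0,-4,0,0,0,0.3],
    [-3,0,-2,0,0,0,0.3],
    [-3,0,0,0,0,0,0.3],
    [0,0,0,0,0,0,0.3],
    [0,0,0,0,0,0,0.3],
  ],
)

```text
time_s: 9.4
position: [0.5537, 0.0266, 0.1965]
ee_rot: [0.0, 1.0, -0.009, 0.001]
contact_force: [-0.1, -0.4, -0.4]
opening: 0.0284
```

```bash
python3 - <<'E'
from p import *
o,M=pose(); print(o['time_s'],o['position'],o['opening'],o['contact_force'])
c=grab('wrist','wrist6'); s=grab('scene','scene6')
for n,k in (('w',c),('s',s)):
  for col,v in masks(k).items():
    if col!='blue':
      for a,ce,bb in v: print(n,col,a,ce,onplane(k,[ce],.036 if col=='purple' else .054).round(4), bydepth(k,[ce]).round(4))
a=cv2.resize(s['frame'][200:340,250:430],None,fx=4,fy=4,interpolation=cv2.INTER_CUBIC); cv2.imwrite('pics/scene6c.png',a[:,:,::-1])
E
```

```text
9.4 [0.55372059 0.02655242 0.19651809] 0.028430329869256015 [-0.11854923 -0.41102106 -0.38775934]
w green 336 [318.5, 76.0] [[0.6747 0.0245 0.054 ]] [[0.674  0.0245 0.0609]]
w purple 208 [396.6, 269.4] [[ 0.5092 -0.0451  0.036 ]] [[ 0.5118 -0.0437  0.0429]]
w red 358 [420.5, 77.1] [[ 0.6726 -0.0535  0.054 ]] [[ 0.672  -0.052   0.0602]]
w red 391 [522.3, 77.4] [[ 0.6711 -0.1315  0.054 ]] [[ 0.6705 -0.1284  0.0605]]
```

View pics/wrist6.png

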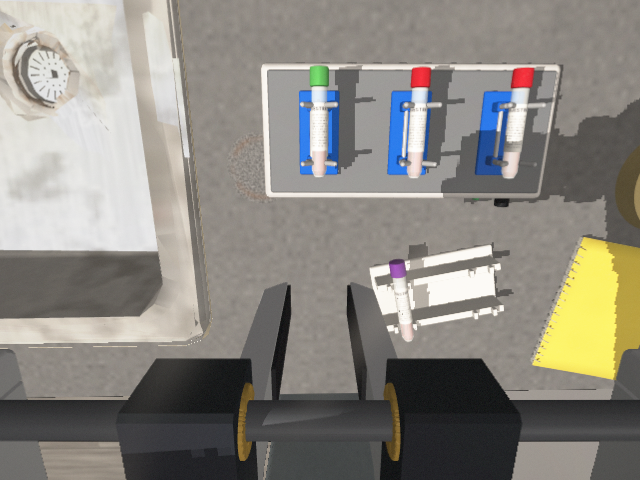

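View pics/scene6c.png

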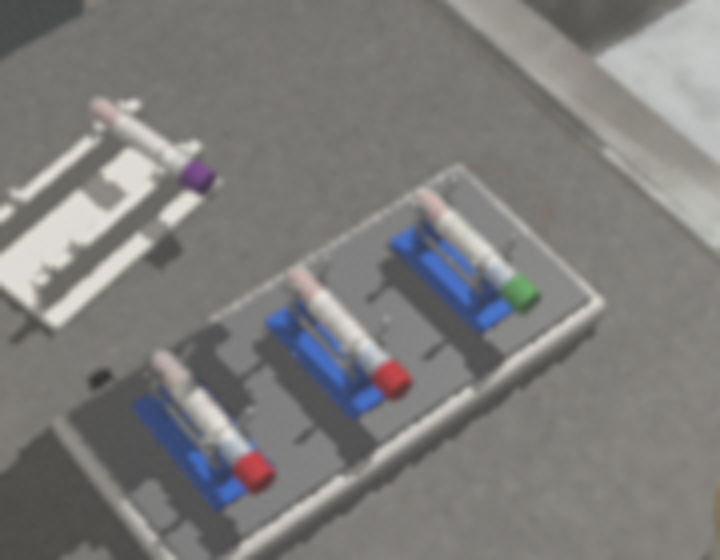

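Green cap (318,76) sits in line with the red caps (420,77) and (522,77). Quick height check along the bodies, then I'll hand in.

```bash
python3 - <<'E'
from p import *
c=pickle.load(open('pics/wrist6.pkl','rb'))
for n,l in (('green',[(318,165),(318,130),(318,92)]),('red',[(414,165),(416.5,130),(420,92)])):
    print(n,bydepth(c,l).round(4).tolist())
E
```

```text
green [[0.6082, 0.0261, 0.0594], [0.6351, 0.0256, 0.0604], [0.6629, 0.0251, 0.0591]]
red [[0.6069, -0.0507, 0.0595], [0.6338, -0.0513, 0.059], [0.6615, -0.0524, 0.0595]]
```

```bash
python3 -c "
from bench import r
print(r.finish_job())"
```

```text
the job is handed in; nothing more can be done
None
```

I took the green-capped tube off the white rest and pressed it into the empty mixer clip. I then let go, backed the arm well clear and handed the job in at about 9.5 s of the 32 s. `finish_job` gives no verdict, so what follows is from my own last checks.

- **Seating:** The clip first pulled the tube down with 4.5 N once it was past the lips. After 2 mm more commanded press it pushed back with 6.5 N, which I took as contact with the seats.
- **Position:** The cap centre is at (0.675, 0.0245) m. Extending the line of the two red caps predicts (0.674, 0.0245) m.
- **Height and tilt:** The top of the glass is at 0.059–0.060 m at both ends and the middle, the same as the red-capped tube beside it, so it is level. The cap is on the same side as the red caps.
- **Purple tube:** It is still on its rest, and its measured cap position changed by about 1 mm.
- **Failed or limited checks:** The side camera was blocked by a panel. In the last scene-camera picture the colour masks found no caps, so that view was only checked by eye. No other checks disagreed.

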